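# Check in the red-lidded sample jar

## Robot

A 7-joint arm with a two-finger parallel gripper is mounted at the origin on a cart in front of the work surface, level with it; the furniture and walls round the work are solid. World frame = base frame: x ahead of the robot, y to its left, z up, the work surface at z = 0. Lengths are in m, angles in rad, forces in N, time in s.
With the tool pointing down it reaches from about 0.35 to 0.775 m from the base axis. Payload 3.1 kg.
Tool frame: the origin (TCP) lies on the mounting face of the last link; the fingertips stand 173 mm ahead of it and the grasp point (between the pads) lies 155 mm ahead of it; z points along the fingers, x is the direction in which the jaws open and shut, and the axes are right-handed (so a half turn about z gives the same grasp; the last joint's range is limited). The gripper opens to 85 mm and grips with 20 to 120 N. Pads are 22 mm wide; open, the fingers measure 114 mm over their backs; the gripper's body (76 mm by 85 mm) begins 54 mm behind the grasp point. The pads swing forward as they close: fully open they stand 13 mm farther back than shut.
Start: joints at [-0.042, 0.311, 0.014, 1.512, -0.004, 1.319, -0.027], TCP at [0.55, 0, 0.405] pointing down, gripper open.
Joint ranges: [-2.7, 2.7], [-0.3, 1.91], [-1.27, 1.3], [0.12, 2.57], [-1.44, 4.58], [0.2, 2.03], [-3.05, 3.05]. Speed limits (rad/s): [2.79, 2.79, 3.14, 3.14, 3.14, 3.14, 3.14].

## Interface

Orientations are given as a unit quaternion [w, x, y, z].
In Python, from station import sense, eyes, ticket gives the robot as it stands. The module is installed in compiled form; this text tells all that it offers.
- The arm moves only by the tool play_rows, never from a script. Its arguments are lists of equal length, an entry for each row: "fingers": the opening, from 0 (shut) to 1 (fully open); "slide": the shift along the tool's x, y, z in m, a list of three; "angular": the turn, a rotation vector about the tool's x, y, z in rad, a list of three. A call has 1 to 20 rows; each row shifts and turns the commanded pose from where the row before left it, along the tool's axes as they then stand; what a row does not reach is not made up. A row lasts 1/10 s, in which the tool goes at most 50 mm and 8.59 degrees, less where a joint would pass 70% of its speed; a pose out of reach is approached as far as the arm can. A call is refused whole if a number of a shift passes 0.05 or a number of a turn 0.15, either way. A call with a gripper value outside its range is refused whole. The fingers move at their own pace and stop on an object; "squeeze" is the grip in N (left out, the last holds). Time passes only in rows, so rows that do not move let the fingers close. It gives the time, the measured TCP pose, the force and the opening at its end, in the units of the state.
- sense(): the state, without advancing time (a new reading comes with each control period).
- eyes.camera(name): name is "scene" or "side" or "wrist"; returns the picture (420x560x3 uint8, red, green, blue); there is no depth.
- eyes.camera_params(name): a dict with "mtx" (3x3 intrinsics, pixels), "R" (3x3) and "t" (3): a world point X has camera coordinates R X + t. Camera axes: x right, y down, z forward; pixel columns grow to the right and rows downward; lengths in m; the calibration is good to about 2 mm. A picture is of the moment at which its call begins: read the wrist's pose just before it. camera_params takes no time and is no camera call; for the wrist camera it gives the pose at the moment of the call.
- ticket.sign_off(): hands the job in, once; it reports no verdict.
The state is a dict: "t": time; "joint_pos": joint angles; "qvel": joint speeds; "joint_torque": joint torques, N m; "ee_pos": TCP position; "eef_rot": TCP orientation; "contact_force": force on the tool from outside, world axes, zero at the start; "wrist_torque": the same for the moment, N m; "finger_gap": finger opening in m.
Only numpy, scipy, OpenCV 4.12 (cv2) and the standard library are available. Lean on these libraries where they do the work, as an engineer would, in place of code of your own. Each camera call takes 0.05 s, during which the arm holds its last target. There are 200 camera calls.

## Task

Three sample jars stand in the wells of a check-in tray, each on a spring plate. Check in the jar with the red lid: with the fingertips on the middle of its lid, gently press the jar about 5 mm down against the spring, keep it down for a good two seconds, then withdraw so that it rises again. Do not lift it, do not touch the other two jars, and leave everything else on the bench where it is.

Things in the scene. Friction and masses are not known exactly. Their poses are not given: they have to be found in the camera images.
- jar_red_lid (a point): centre of the top of the red-lidded jar's screw lid; z up. At rest 78 mm above the bench. Pressing the lid moves the jar straight down with its spring plate: about 1 N starts it, about 0.45 N more for each further mm, and it stops hard at 10 mm down (about 5.5 N). About 3 mm down checks it in; 5 to 7 mm is a good press. It rises by itself when released.
- jar_white_lid (a point): centre of the top of the white-lidded jar's screw lid; z up. Same jar, size and lid-top height (78 mm above the bench) as the red one, with a white lid. Must not be touched.
- jar_blue_lid (a point): centre of the top of the blue-lidded jar's screw lid; z up. A smaller white jar, 55 mm tall with a blue lid 54 mm across, its lid top 71 mm above the bench. Must not be touched.
- tray: white check-in tray fixed to the bench, 104 x 350 x 24 mm, origin at the centre of its underside on the bench, y along its length, z up. Three round wells, 60 mm in diameter, at y = -115, 0 and +115 mm on its centre line; a spring plate in each carries a jar (which one varies); about 58 mm between lids, so keep the fingers closed.
- standard_bottle: white bottle with red cap, 48 mm in diameter, 110 mm tall, loose, origin at the centre of its underside. Bystander.
- vial_rack: clear rack with small capped vials, 52 x 170 x 51 mm, loose, origin at the centre of its underside. Bystander.
- dropper_bottle: brown bottle with black cap, 33 mm in diameter, 88 mm tall, loose, origin at the centre of its underside. Bystander.
- calculator: pocket calculator, 118 x 68 x 11 mm, loose, origin at the centre of its underside. Bystander.
- jar_red: the red-lidded jar itself, origin at the centre of its underside, z up (62 mm below its lid top). White, 62 mm tall, ribbed flat red lid 57 mm across and 16 mm high, body below 52 mm across; loose, about 0.07 kg, upright in one of the three wells
- jar_white: the white-lidded jar itself, origin at the centre of its underside (62 mm below its lid top)
- jar_blue: the blue-lidded jar itself, origin at the centre of its underside (55 mm below its lid top)
- pc_tower: black computer tower, fixed, 305 (x) x 183 (y) x 338 mm tall, origin at the centre of its underside, to the right of the work: keep arm and gripper clear of it on the way across (swing round close to the robot)
- monitor: computer screen on a stand, fixed, origin at the centre of its foot's underside, about 550 mm wide and 385 mm tall, screen face 75 mm nearer the robot than the origin, turned a little, behind the tray: keep clear of it
Not all that is in view belongs to the job. What is meant by the jar_red is not yellow, and is the larger of those in its own colour.

How it is judged:
By the outcome, as a careful person would: the job done as asked, in the order asked, and still so for the second after the job is handed in, with the robot touching nothing.
It also fails if it takes over 35 s, if anything falls off the work surface, if the arm or the gripper's body presses on something with over 40 N, if the wrist force passes 120 N, or if a joint passes its speed limit or range.

## Working session

There is one attempt and no reset: what is moved stays moved. The work goes in short steps, Python scripts to look and compute and a tool call to move; the robot and the scene stay as the last step left them, time stands still between calls to the robot, and variables do not carry over. Pictures are saved under pics/ and viewed, about 8 in all and at most 12, crops included, and the job is handed in when it is done.

Besides the shell and the picture viewer there is one more tool, called in YAML: its name, and indented under it one key for each argument. play_rows: Moves the arm, as the interface text tells. Its arguments: {"type":"object","properties":{"fingers":{"type":"array","items":{"type":"number"}},"slide":{"type":"array","items":{"type":"array","items":{"type":"number"}}},"angular":{"type":"array","items":{"type":"array","items":{"type":"number"}}},"squeeze":{"type":"number"}},"required":["fingers","slide","angular"]}

```bash
mkdir -p pics
python3 - <<'E'
from station import sense, eyes
import cv2,numpy as np
s=sense();print({k:np.round(v,3).tolist() for k,v in s.items()})
for n in("scene","side","wrist"):
    p=eyes.camera_params(n);print(n,np.round(p["mtx"],1).tolist(),np.round(-p["R"].T@p["t"],3))
    cv2.imwrite(f"pics/{n}0.png",eyes.camera(n)[:,:,::-1])
E
```

```text
{'t': 0.0, 'joint_pos': [-0.042, 0.312, 0.014, 1.513, -0.004, 1.319, -0.027], 'qvel': [0.001, -0.001, 0.0, -0.001, -0.0, 0.001, 0.001], 'joint_torque': [-0.001, -37.991, 0.146, -23.059, 0.012, 0.014, 0.0], 'ee_pos': [0.55, 0.0, 0.404], 'eef_rot': [0.0, 1.0, 0.0, -0.001], 'contact_force': [-0.062, 0.13, 0.475], 'wrist_torque': [0.083, -0.009, -0.02], 'finger_gap': 0.086}
scene [[432.8, 0.0, 282.9], [0.0, 432.8, 211.0], [0.0, 0.0, 1.0]] [-0.36  -0.693  0.664]
side [[485.0, 0.0, 280.8], [0.0, 485.0, 203.9], [0.0, 0.0, 1.0]] [-0.214  1.151  0.622]
wrist [[314.1, 0.0, 285.6], [0.0, 314.1, 211.8], [0.0, 0.0, 1.0]] [0.55  0.076 0.371]
```

View pics/scene0.png

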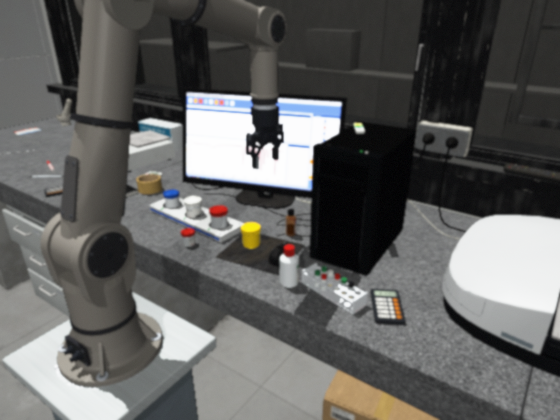

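View pics/side0.png

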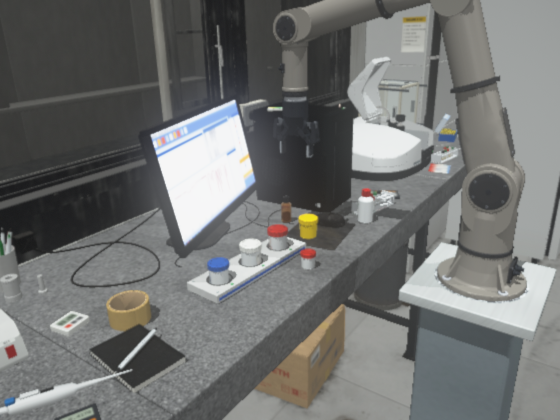

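The scene view shows several candidates:
- Red lid in the tray at scene (219,213) / side (278,231).
- Small loose red-lid jar at scene (188,233) / side (308,255).
- Yellow jar at scene (251,235) / side (308,222).
- Red-capped bottle at scene (290,252).

I choose the tray jar: it is the larger of the red ones and stands in a well. One close crop to check this.

Run:
```python
import cv2,numpy as np
a=cv2.imread("pics/scene0.png")[175:255,140:260];b=cv2.imread("pics/side0.png")[205:305,180:330]
z=lambda i,k:cv2.resize(i,None,fx=k,fy=k,interpolation=cv2.INTER_CUBIC)
A=z(a,5)[:, :600];B=z(b,4)
print(A.shape,B.shape)
cv2.imwrite("pics/c1.png",z(np.vstack([cv2.resize(A,(600,400)),B]),.74))
```

```text
(400, 600, 3) (400, 600, 3)
```

View pics/c1.png

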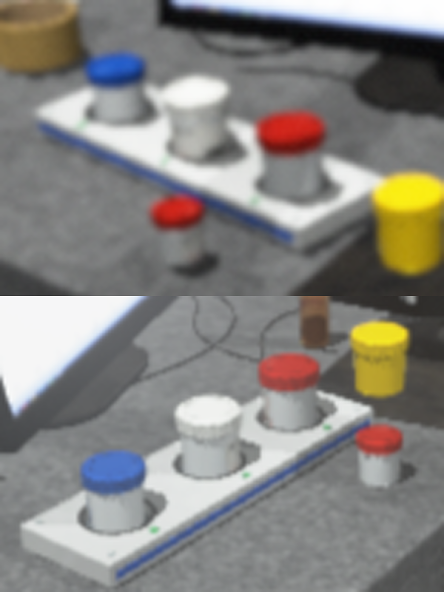

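The crop confirms the choice. The tray holds blue, white and red jars, with red at the end nearest the PC tower, and the small red jar stands loose in front of the tray. Red lid-top centre: scene about (218.4,209.3), side about (277.6,229).

```bash
cat > h.py <<'E'
import numpy as np
from station import eyes
def onz(cam,uv,z,p=None):
    p=p or eyes.camera_params(cam); C=-p["R"].T@p["t"]
    d=p["R"].T@np.linalg.solve(p["mtx"],[*uv,1]); return C+d*(z-C[2])/d[2]
def proj(X,p): c=p["R"]@X+p["t"]; u=p["mtx"]@c; return u[:2]/u[2]
E
python3 - <<'E'
from h import *
for n,a,b,z in(("red",(218.4,209.3),(277.6,229),.078),("white",(193.2,198.8),(250.3,243.5),.078),("blue",(171.4,193.1),(218.2,262.4),.071),("small",(188,231),(307.7,253),.05)):
    print(n,onz("scene",a,z).round(3),onz("side",b,z).round(3))
print(onz("scene",(265,195),0),onz("scene",(320,255),0),onz("scene",(313,140),.338), onz("scene",(185,95),.3))
E
```

```text
red [0.503 0.152 0.078] [0.502 0.166 0.078]
white [0.514 0.271 0.078] [0.509 0.278 0.078]
blue [0.515 0.376 0.071] [0.519 0.391 0.071]
small [0.387 0.167 0.05 ] [0.384 0.198 0.05 ]
[ 8.07250255e-01  2.04682922e-01 -1.11022302e-16] [ 0.56438146 -0.17611505  0.        ] [ 0.55221569 -0.14801239  0.338     ] [0.88817225 0.67039236 0.3       ]
```

View pics/wrist0.png

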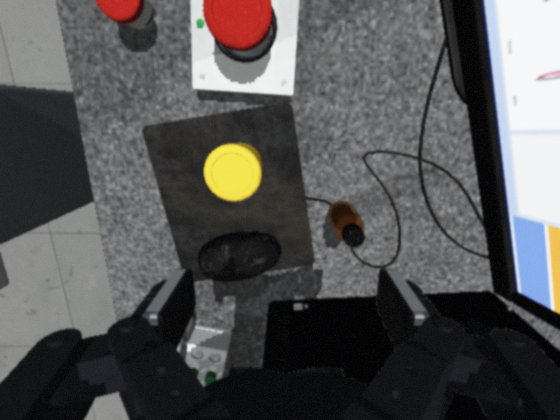

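The wrist view shows the red lid's top face near (238,20), partly cut off, with the yellow jar at (233,172). The tool x axis matches world x and tool y matches world -y. I'll close the fingers and move partway for a better look.

play_rows:
  fingers: [0,0,0,0,0,0,0,0]
  slide:
    - [-0.01,-0.02,0]
    - [-0.02,-0.04,0]
    - [-0.02,-0.03,0]
    - [0,-0.01,0]
    - [0,0,0]
    - [0,0,0]
    - [0,0,0]
    - [0,0,0]
  angular:
    - [0,0,0]
    - [0,0,0]
    - [0,0,0]
    - [0,0,0]
    - [0,0,0]
    - [0,0,0]
    - [0,0,0]
    - [0,0,0]

```text
t: 0.95
ee_pos: [0.5006, 0.0984, 0.4045]
eef_rot: [0.0, 1.0, -0.002, -0.0]
contact_force: [-0.5, -0.3, 0.5]
finger_gap: -0.0
```

Run:
```python
from h import *
from station import sense
import cv2
s=sense();p=eyes.camera_params("wrist");im=eyes.camera("wrist")
print(s["ee_pos"],s["eef_rot"],s["contact_force"],s["finger_gap"])
cv2.imwrite("pics/w1.png",im[:,:,::-1])
hsv=cv2.cvtColor(im,cv2.COLOR_RGB2HSV)
m=(((hsv[...,0]<8)|(hsv[...,0]>172))&(hsv[...,1]>150)&(hsv[...,2]>60)).astype('u1')
n,l,st,c=cv2.connectedComponentsWithStats(m)
for i in range(1,n):
    if st[i,4]>300: print(st[i],c[i],onz("wrist",c[i],.078,p))
for X in([.503,.159,.078],): print(proj(np.array(X),p))
```

```text
[0.50058375 0.09835273 0.40452731] [ 3.71144311e-04  9.99998742e-01 -1.54102891e-03 -5.67706828e-05] [-0.54185954 -0.28349762  0.45784678] -8.585550116946169e-07
[ 161   88   42   43 1419] [181.52078929 108.89006342] [0.40844474 0.17754902 0.078     ]
[ 264   99   61   64 2982] [293.84406439 130.90576794] [0.50852808 0.15839031 0.078     ]
[287.75813554 130.22302034]
```

View pics/w1.png

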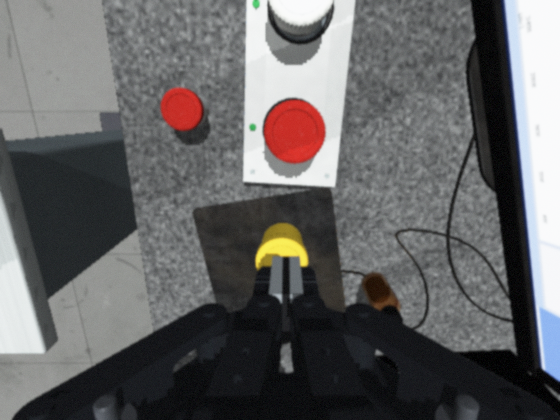

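The red lid is at about (294,130) in the wrist view, which puts it at world (0.508, 0.158). The white lid is at (300,5), well clear. Next I move over the red lid and down to a tip height of about 15 mm above it.

play_rows:
  fingers: [0,0,0,0,0,0,0,0,0]
  slide:
    - [0.002,-0.015,0]
    - [0.003,-0.025,0.005]
    - [0.003,-0.02,0.02]
    - [0,0,0.035]
    - [0,0,0.035]
    - [0,0,0.025]
    - [0,0,0.015]
    - [0,0,0.005]
    - [0,0,0]
  angular:
    - [0,0,0]
    - [0,0,0]
    - [0,0,0]
    - [0,0,0]
    - [0,0,0]
    - [0,0,0]
    - [0,0,0]
    - [0,0,0]
    - [0,0,0]

```text
t: 1.9
ee_pos: [0.5079, 0.1607, 0.2642]
eef_rot: [-0.0, 1.0, 0.0, -0.001]
contact_force: [0.7, -0.1, 0.1]
finger_gap: 0.0005
```

Run:
```python
from h import *
from station import sense
import cv2
s=sense();print(s["ee_pos"],s["eef_rot"],s["contact_force"])
f=[]
for n,x,y in(("scene",160,160),("side",210,170)):
    p=eyes.camera_params(n);print(n,proj(np.array([*s["ee_pos"][:2],.078]),p)-[x,y],proj(s["ee_pos"]-[0,0,.173],p)-[x,y])
    f.append(cv2.resize(eyes.camera(n)[y:y+80,x:x+120,::-1],None,fx=5,fy=5,interpolation=cv2.INTER_CUBIC)[:,:400 if 0 else 600])
cv2.imwrite("pics/c2.png",cv2.resize(np.vstack(f),(450,600)))
```

```text
[0.50787648 0.16074278 0.26415286] [-4.94694879e-05  9.99999732e-01  3.33554660e-04 -6.50202973e-04] [ 0.7375732  -0.10115023  0.10557583]
scene [57.35807651 48.05618507] [57.06823498 44.20938043]
side [66.93187731 57.78637562] [66.80586996 53.41412424]
```

View pics/c2.png

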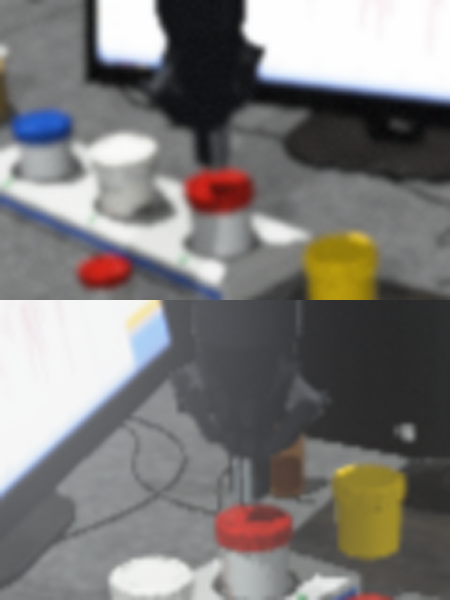

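Both views show the closed tips above the red lid, with the lid centre about 1.5 px toward -y, so I shift about 3 mm. Nothing else is close. Descending to the lid top.

play_rows:
  fingers: [0,0,0,0,0,0]
  slide:
    - [0,0.003,0.004]
    - [0,0,0.004]
    - [0,0,0.003]
    - [0,0,0.002]
    - [0,0,0]
    - [0,0,0]
  angular:
    - [0,0,0]
    - [0,0,0]
    - [0,0,0]
    - [0,0,0]
    - [0,0,0]
    - [0,0,0]

```text
t: 2.6
ee_pos: [0.508, 0.1571, 0.2517]
eef_rot: [-0.0, 1.0, 0.0, 0.0]
contact_force: [0.1, 0.4, 0.2]
finger_gap: 0.0
```

play_rows:
  fingers: [0,0,0,0,0]
  slide:
    - [0,0,0.001]
    - [0,0,0.001]
    - [0,0,0.001]
    - [0,0,0]
    - [0,0,0]
  angular:
    - [0,0,0]
    - [0,0,0]
    - [0,0,0]
    - [0,0,0]
    - [0,0,0]

```text
t: 3.1
ee_pos: [0.5081, 0.1571, 0.2489]
eef_rot: [-0.0, 1.0, 0.0, 0.0]
contact_force: [-0.4, 1.0, 3.0]
finger_gap: -0.0002
```

Contact: 3 N with the tip about 2 mm below the nominal lid top. I press 3 mm more and hold.

play_rows:
  fingers: [0,0,0,0,0]
  slide:
    - [0,0,0.001]
    - [0,0,0.001]
    - [0,0,0.001]
    - [0,0,0]
    - [0,0,0]
  angular:
    - [0,0,0]
    - [0,0,0]
    - [0,0,0]
    - [0,0,0]
    - [0,0,0]

```text
t: 3.6
ee_pos: [0.5081, 0.1571, 0.2458]
eef_rot: [-0.0, 1.0, 0.0, 0.0]
contact_force: [-1.5, 0.1, 3.5]
finger_gap: 0.0
```

Run:
```python
from h import *
from station import sense
import cv2
F=[];f=[]
for i in range(3):
  for n,x,y in(("scene",160,160),("side",210,170)):
    im=eyes.camera(n);s=sense();F.append(s["contact_force"])
    if i==0:f.append(cv2.resize(im[y:y+80,x:x+120,::-1],None,fx=5,fy=5,interpolation=cv2.INTER_CUBIC))
print(s["t"],s["ee_pos"],np.mean(F,0),np.std(F,0))
cv2.imwrite("pics/c3.png",cv2.resize(np.vstack(f),(450,600)))
```

```text
3.9 [0.50809904 0.15706264 0.24581232] [-0.39173826  0.27496043  3.85220345] [0.36972494 0.72597364 0.23324616]
```

View pics/c3.png

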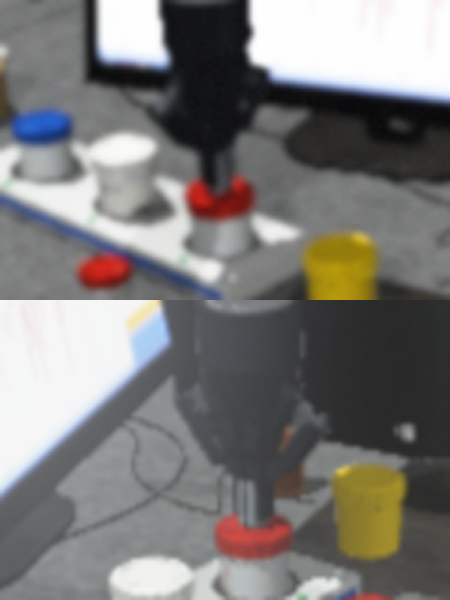

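The tips stand centred on the red lid, which is visibly lower in both views. Depth is about 5.2 mm by position and 5.6 mm by force. Holding for 2.6 s, then withdrawing.

play_rows:
  fingers: [0,0,0,0,0,0,0,0,0,0,0,0,0,0,0,0,0,0,0,0]
  slide:
    - [0,0,0]
    - [0,0,0]
    - [0,0,0]
    - [0,0,0]
    - [0,0,0]
    - [0,0,0]
    - [0,0,0]
    - [0,0,0]
    - [0,0,0]
    - [0,0,0]
    - [0,0,0]
    - [0,0,0]
    - [0,0,0]
    - [0,0,0]
    - [0,0,0]
    - [0,0,0]
    - [0,0,0]
    - [0,0,0]
    - [0,0,0]
    - [0,0,0]
  angular:
    - [0,0,0]
    - [0,0,0]
    - [0,0,0]
    - [0,0,0]
    - [0,0,0]
    - [0,0,0]
    - [0,0,0]
    - [0,0,0]
    - [0,0,0]
    - [0,0,0]
    - [0,0,0]
    - [0,0,0]
    - [0,0,0]
    - [0,0,0]
    - [0,0,0]
    - [0,0,0]
    - [0,0,0]
    - [0,0,0]
    - [0,0,0]
    - [0,0,0]

```text
t: 5.9
ee_pos: [0.508, 0.157, 0.2457]
eef_rot: [0.0, 1.0, 0.0, 0.0]
contact_force: [1.0, 0.8, 2.5]
finger_gap: -0.0004
```

play_rows:
  fingers: [0,0,0,0,0,0,0,0,0,0,0,0,0,0,0,0,0,0]
  slide:
    - [0,0,0]
    - [0,0,0]
    - [0,0,0]
    - [0,0,0]
    - [0,0,0]
    - [0,0,0]
    - [0,0,-0.002]
    - [0,0,-0.002]
    - [0,0,-0.002]
    - [0,0,-0.003]
    - [0,0,-0.005]
    - [0,0,-0.01]
    - [0,0,-0.02]
    - [0,0,-0.03]
    - [0,0,-0.03]
    - [0,0,-0.01]
    - [0,0,0]
    - [0,0,0]
  angular:
    - [0,0,0]
    - [0,0,0]
    - [0,0,0]
    - [0,0,0]
    - [0,0,0]
    - [0,0,0]
    - [0,0,0]
    - [0,0,0]
    - [0,0,0]
    - [0,0,0]
    - [0,0,0]
    - [0,0,0]
    - [0,0,0]
    - [0,0,0]
    - [0,0,0]
    - [0,0,0]
    - [0,0,0]
    - [0,0,0]

```text
t: 7.7
ee_pos: [0.5075, 0.1569, 0.3588]
eef_rot: [0.0, 1.0, 0.0, -0.001]
contact_force: [0.1, -1.2, -0.1]
finger_gap: -0.0
```

Run:
```python
from h import *
from station import sense
import cv2
f=[]
for n,x,y in(("scene",160,160),("side",210,170)):
    im=eyes.camera(n);f.append(cv2.resize(im[y:y+80,x:x+120,::-1],None,fx=5,fy=5,interpolation=cv2.INTER_CUBIC))
s=sense();print(s["t"],s["ee_pos"],s["contact_force"])
cv2.imwrite("pics/c4.png",cv2.resize(np.vstack(f),(450,600)))
```

```text
7.8 [0.50736005 0.15679519 0.35793389] [-0.24647338  0.47960921 -0.52306566]
```

View pics/c4.png

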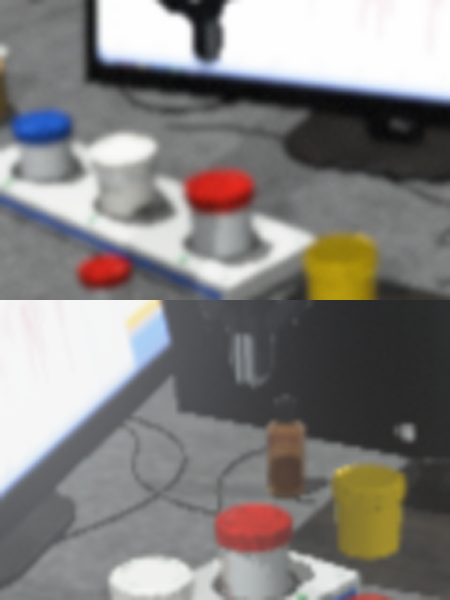

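The red jar has risen back to its first position, with its lid at crop (220,188) in scene and (254,525) in side. The gripper is clear and everything else is unchanged.

```bash
python3 -c "
from station import ticket
print(ticket.sign_off())"
```

```text
the job is handed in; nothing more can be done
None
```

I checked in the red-lidded jar and handed the job in at about 7.8 s of robot time. With the fingers closed on the middle of the lid, I pressed it about 5 mm down, held it there for about 3 s, and withdrew straight up.

- **Press depth:** the fingertip position gave 5.2 mm and the mean force of about 3.9 N gave roughly 5.6 mm. A single noisy reading at 2 s into the hold showed 2.5 N, but the measured position had not moved.
- **After withdrawing:** the jar is back at its starting height in both camera views. The gripper is about 105 mm above the lid, and the wrist force is within noise of zero.
- **Other objects:** in those close-ups the white and blue jars and the other bystanders in view had not moved. The close-ups did not cover the whole bench, so the vial rack, calculator and white bottle were not looked at again after the start.

No check failed.

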